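Gauge a dry-bath block both ways

ROBOT

A 7-joint arm with a two-finger parallel gripper is mounted at the origin on the work surface. World frame = base frame: x ahead of the robot, y to its left, z up, the work surface at z = 0. Lengths are in mm, angles in rad, forces in N, time in s.
With the tool pointing down it reaches from about 425 to 825 mm from the base axis. Payload 3.6 kg.
Tool frame: the origin (TCP) lies at the very end of the fingers, on their centre line; the grasp point (between the pads) lies 19 mm behind it (arm.hold_point_z is the distance from the TCP to the grasp point, in mm); z points along the fingers, y is the line along which they close (so a half turn about z gives the same grasp; the last joint's range is limited). The gripper opens to 93 mm and grips with 3 to 60 N. Pads are 15 mm wide; open, the fingers measure 128 mm over their backs; the gripper's body (75 mm by 188 mm) begins 65 mm behind the grasp point.
Start: joints at [1.141, 0.615, -0.013, 1.423, 0.008, 1.103, -0.04], TCP at [255.403, -597.688, 218.64] pointing down, gripper open.
Joint ranges: [-3.12, 3.12], [-0.3, 2.06], [-1.34, 1.32], [0.26, 2.42], [-1.36, 4.5], [0.01, 1.98], [-2.84, 2.84]. Speed limits (rad/s): [2.79, 2.79, 3.14, 3.14, 3.14, 3.14, 3.14].

INTERFACE

Orientations are given as a unit quaternion [w, x, y, z].
In Python, from plant import readout, vision, finish_job, spot_in, silhouettes, arm gives the robot as it stands.
- The arm moves only by the tool step_arm, never from a script. Its argument "commands" is a list of rows, each a list of 4 numbers: the shift along the tool's x, y, z in cm, then the turn about the tool's z in rad. A call has 1 to 5 rows; each row is the pose to reach, as a shift and turn from the pose commanded when the call began, along the tool's axes at that moment; what a row does not reach only later rows make up. A row lasts 1/12 s, in which the tool goes at most 41.7 mm and 7.16 degrees, less where a joint would pass 70% of its speed; a pose out of reach is approached as far as the arm can. A call with a gripper value outside its range is refused whole. "gripper" is the closure in counts, from 0 (fully open) to 255 (shut), set as the call begins (left out, the last holds). The fingers move at their own pace and stop on an object; the grip force is fixed at half the most. Time passes only in rows, so rows that repeat a pose let the fingers close. It gives the time, the measured TCP pose, the force, the opening and the grip force at its end, in the units of the state.
- readout.get_obs(): the state, without advancing time (a new reading comes with each control period).
- vision.get_image(name): name is "scene" or "top" or "wrist"; returns the picture (400x640x3 uint8, red, green, blue); there is no depth.
- vision.camera_info(name): a dict with "camera_matrix" (3x3 intrinsics, pixels), "k1" (the pictures are not rectified: a ray, as slopes to the right and down, at radius r is drawn at 1 + k1 r^2 times it, then the intrinsics apply), "rvec" (rotation vector, rad) and "tvec" (3), from world to camera coordinates, as OpenCV has them. Camera axes: x right, y down, z forward; pixel columns grow to the right and rows downward; lengths in mm; the calibration is good to about 2 mm. A picture is of the moment at which its call begins: read the wrist's pose just before it. camera_info takes no time and is no camera call; for the wrist camera it gives the pose at the moment of the call.
- finish_job(): hands the job in; it is judged then, once.
Trained networks look in the newest picture that a camera, given by its name, has taken for a name from the list of things; names that differ only in an ending like _2 or _b are one class to them, and where a whole thing is asked for, a point or a joint stands for the part that bears it (a point fixed in the world has none). Each returns a list of dicts, best first, with "p" (0 to 1); they miss things now and then, are a little off and sometimes report something else, mostly with a low value. They report only what shows in the picture. A call takes as long as a camera call.
- spot_in(camera, thing): "xyz" ([x, y, z] in mm, in world coordinates, good to about 4 mm: the middle of the surface that is visible of it).
- silhouettes(camera, thing): "mask" (400x640 bool, what is visible of it).
The state is a dict: "time_s": time; "joint_pos": joint angles; "qvel": joint speeds; "effort": joint torques, N m; "eef_pos": TCP position; "orientation": TCP orientation; "force": force on the tool from outside, world axes, zero at the start; "ft_torque": the same for the moment, N m; "opening": finger opening in mm; "grasp_force": force on a finger pad.
Only numpy, scipy, OpenCV 4.12 (cv2) and the standard library are available. Lean on these libraries where they do the work, as an engineer would, in place of code of your own. Each camera call takes 0.05 s, during which the arm holds its last target. There are 200 camera calls.

TASK

Check the aluminium dry-bath block in the bench gauge, first across its narrow way as it lies, then across its long way: each time slide the jaw gently shut until the block sits square against the fixed anvil, and keep pressing lightly for a moment so that it is firmly held between the two. In between, open the jaw, lift the block by its handle, give it a quarter turn and set it flat and square on the bed with its ends facing anvil and jaw. Leave the block there with the jaw shut on it, and leave the other things on the bench where they are.

Things in the scene. Friction and masses are not known exactly. Their poses are not given: they have to be found in the camera images.
- gauge: Bench gauge fixed to the bench: a flat steel bed 150 x 300 mm, 15 mm thick. Origin at the centre of its underside; x across the bed, y along it (the jaw's sliding direction; the jaw is at the +y end, the anvil at the -y end), z up. The bed's top is at z = 15 mm; a row of scale marks runs along the +x edge.
- anvil_face (a point): The gauge's fixed anvil: a steel bar 130 mm (x) x 25 mm (y), standing 35 mm above the bed. This point is the middle of its measuring face's lower edge, on the bed, 100 mm from the gauge's centre towards -y; the measuring face looks to +y. Axes as the gauge's.
- jaw_face (a point): The sliding jaw's steel plate, 130 mm (x) x 14 mm (y), top 35 mm above the bed. This point is the middle of its measuring face's lower edge, on the bed; the measuring face looks to -y, at the anvil. Axes as the gauge's.
- jaw (a joint): The jaw's slide in m: 0 is fully open (140 mm between the measuring faces), growing as it closes; the gap is 0.140 - value. Ends at 0.090. It stays where it is left; about 2 N moves it.
- jaw_grip (a point): Point to pinch on the jaw's black upright tab, which is 40 mm wide (x) and 14 mm thick (y); 15 mm below the tab's top, 90 mm above the bench and 65 mm behind the jaw's measuring face (to +y). Below it is a slide 16 mm high and 50 mm wide.
- heat_block: The loose dry-bath block: aluminium, 96 mm long (its x) by 72 mm wide (its y) by 45 mm high, about 0.45 kg, two rows of wells on top and a black lifting handle. Origin at the centre of its underside, z up. It starts on the gauge bed with its 72 mm narrow way roughly along the gauge's y.
- block_handle (a point): Middle of the block's handle bar: 70 mm long (the block's x), 14 mm thick (the block's y), 16 mm high, its centre 82 mm above the block's underside and open beneath (29 mm of room over the block's top).
- spare_block: Bystander: a smaller aluminium block without a handle, 70 x 50 x 35 mm, on the bench. Origin at the centre of its underside.
- reagent: Bystander: a glass jar with white cap, 56 mm across and 120 mm high, on the bench beyond the anvil end. Origin at the centre of its underside.
- tip_box: Bystander: an orange pipette-tip box, 120 x 84 x 67 mm. Origin at the centre of its underside.
- pipette: Bystander: a black pipette lying on the bench, about 240 mm long along its x, 30 mm thick. Origin under its handle.

How it is judged:
By the outcome, as a careful person would: the job done as asked, in the order asked, and still so for the second after the job is handed in, with the robot touching nothing.
It also fails if it takes over 64 s, if anything falls off the work surface, if the arm or the gripper's body presses on something with over 40 N, if the wrist force passes 120 N, or if a joint passes its speed limit or range.

## Working session

There is one attempt and no reset: what is moved stays moved. The work goes in short steps, Python scripts to look and compute and a tool call to move; the robot and the scene stay as the last step left them, time stands still between calls to the robot, and variables do not carry over. Pictures are saved under pics/ and viewed, at most 10 in all, crops included, and the job is handed in when it is done.

Besides the shell and the picture viewer there is one more tool, called after "Request:" by a JSON object that holds its "method" and its "body". step_arm: Moves the arm, as the interface text tells. Its arguments: {"type":"object","properties":{"commands":{"type":"array"},"gripper":{"type":"number"}},"required":["commands"]}

```bash
mkdir -p pics; ls; python3 - <<'E'
from plant import readout, vision, spot_in, silhouettes, arm
import cv2,numpy as np
o=readout.get_obs();print(o)
for c in("scene","top"):
    im=vision.get_image(c);cv2.imwrite(f"pics/{c}0.png",im[...,::-1])
    i=vision.camera_info(c);print(i)
    for t in("gauge","jaw_grip","jaw_face","anvil_face","heat_block","block_handle","spare_block","reagent","tip_box","pipette"):
        r=spot_in(c,t);print(c,t,[(np.round(d["xyz"]),round(d["p"],2)) for d in r[:2]])
print(readout.get_obs()["time_s"])
E
```

```text
pics
{'time_s': 0.0, 'joint_pos': array([ 1.14052938,  0.6158771 , -0.01261515,  1.42486977,  0.00812833,
        1.10338176, -0.04041278]), 'qvel': array([-6.66303694e-04,  8.99233212e-04, -2.99233285e-03, -3.19309437e-04,
       -7.37627780e-05,  1.24634170e-03, -1.51387337e-04]), 'effort': array([ 3.57588033e-04, -4.58935547e+01,  2.08870322e-01, -1.65744907e+01,
       -6.10563532e-02,  2.05146923e-02,  2.51149731e-04]), 'eef_pos': array([ 255.0715263 , -597.01889766,  217.51816245]), 'orientation': array([-1.21098416e-03,  9.79683344e-01,  2.00546754e-01, -2.78732868e-04]), 'force': array([ 0.49271884, -0.81347643, -0.25940711]), 'ft_torque': array([0.00112233, 0.01501704, 0.01804829]), 'grasp_force': 0.0, 'opening': 92.51367976514523}
{'camera_matrix': array([[441.40455691,   0.        , 319.59446256],
       [  0.        , 441.40455691, 200.88281352],
       [  0.        ,   0.        ,   1.        ]]), 'k1': 0.013674192029100647, 'rvec': array([ 0.77245941,  2.43745962, -1.26368853]), 'tvec': array([ 391.04272267,  -65.32166234, 1681.80799182])}
scene gauge [(array([613., 154
[... 684 characters left out ...]
      [  0.        ,   0.        ,   1.        ]]), 'k1': -0.08795025570059087, 'rvec': array([ 2.12100114, -2.18083831,  0.08680545]), 'tvec': array([  30.64255962,  506.68690881, 1304.83290623])}
top gauge [(array([575., 102.,  15.]), 0.9)]
top jaw_grip [(array([601., 131.,  34.]), 0.81), (array([469., 203.,  33.]), 0.4)]
top jaw_face [(array([600., 136.,  36.]), 0.6)]
top anvil_face [(array([576., 104.,  11.]), 0.77)]
top heat_block [(array([571.,  33.,  64.]), 0.76)]
top block_handle []
top spare_block [(array([468., 204.,  35.]), 0.54)]
top reagent [(array([ 503., -113.,  115.]), 0.6)]
top tip_box [(array([575., 104.,  12.]), 0.22)]
top pipette [(array([ 374., -443.,   25.]), 0.64)]
1.1
```

```bash
python3 - <<'E'
import cv2,numpy as np
a=cv2.imread("pics/scene0.png");b=cv2.imread("pics/top0.png")
cv2.imwrite("pics/both.png",np.vstack([a,b])[:, :]) 
cv2.imwrite("pics/both_s.png",cv2.resize(np.vstack([a[100:400],b[0:300]]),(640,600)))
E
```

```text
(no output)
```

View pics/both_s.png

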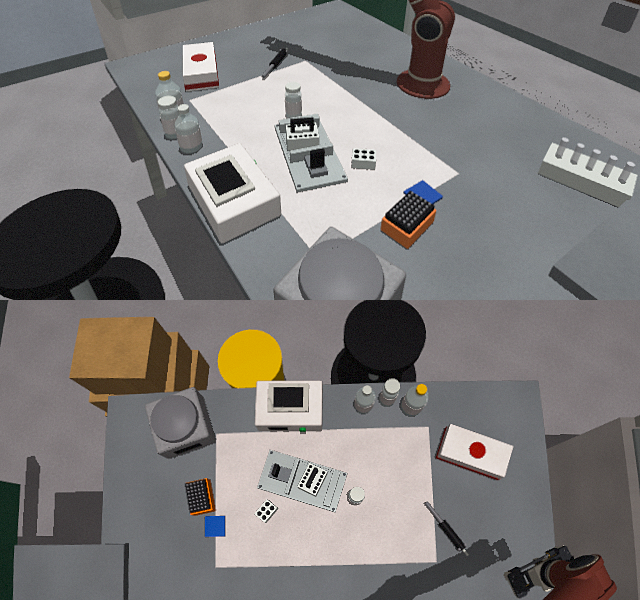

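The scene (top half) and top view (bottom half) show the gauge at top-view px about (258-348, 150-212). Jaw tab is at (275,168), the block at (312,178), the anvil on the right, and the jar at (357,195). I'll zoom in for a precise fit.

```bash
python3 - <<'E'
import cv2,numpy as np
a=cv2.imread("pics/scene0.png");b=cv2.imread("pics/top0.png")
A=cv2.resize(a[170:300,260:390],(500,500),interpolation=cv2.INTER_CUBIC)
A=cv2.resize(a[180:300,260:390],None,fx=6,fy=5,interpolation=cv2.INTER_CUBIC)
cv2.imwrite("pics/c1.png",cv2.resize(a[180:300,260:400],(700,600),interpolation=cv2.INTER_CUBIC))
cv2.imwrite("pics/c2.png",cv2.resize(b[140:230,250:370],(800,600),interpolation=cv2.INTER_CUBIC))
E
```

```text
(no output)
```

View pics/c1.png

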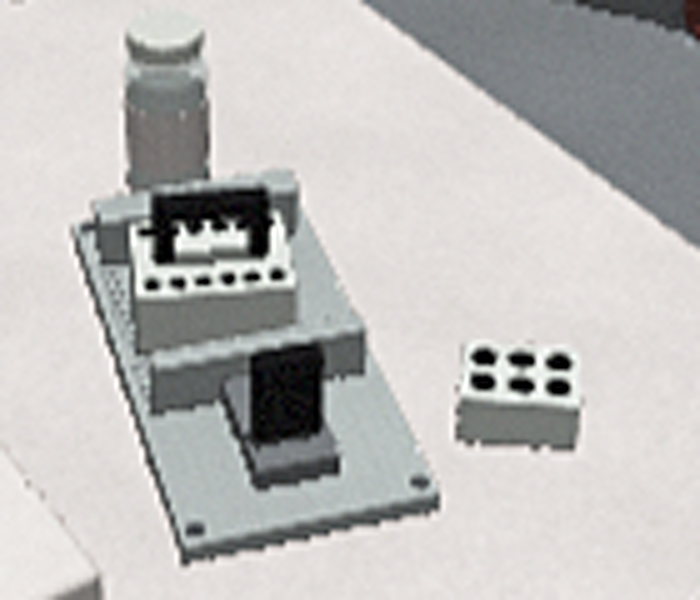

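View pics/c2.png

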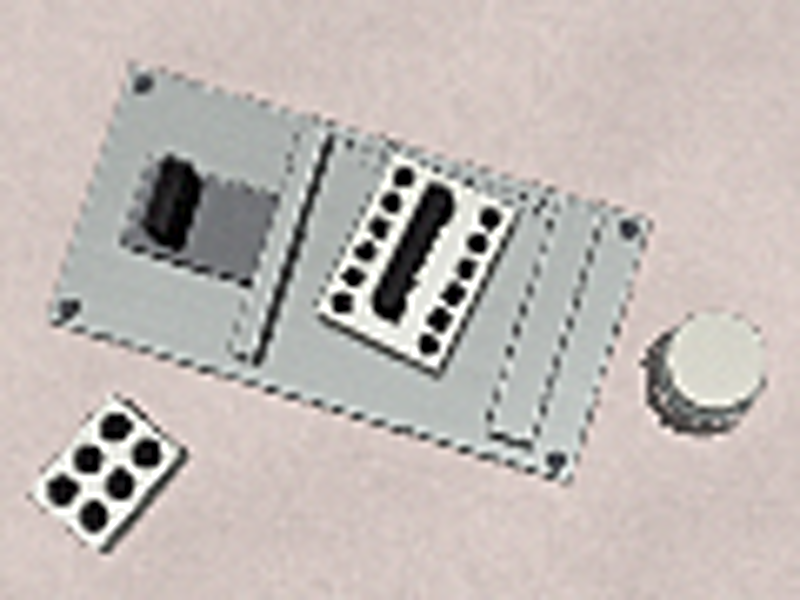

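The scene crop shows the block skewed between the jaw (near) and anvil (far), with scale marks on the left edge. In the top crop the bed corners are at (132,65), (52,322), (652,225), (573,482), and the block is turned about 10° relative to the bed. The jar and spare block are both off the bed.

```bash
cat > h.py <<'E'
import cv2,numpy as np
from plant import vision
from scipy.optimize import least_squares
def ray(cam,px,info=None):
    i=info or vision.camera_info(cam);K=i["camera_matrix"];R=cv2.Rodrigues(i["rvec"])[0]
    d=cv2.undistortPoints(np.array([[px]],float),K,np.array([i["k1"],0,0,0.]))[0,0]
    return -R.T@i["tvec"],R.T@np.array([d[0],d[1],1])
def at_z(cam,px,z,info=None):
    o,d=ray(cam,px,info);return (o+d*(z-o[2])/d[2])[:2]
def project(info,P):
    return cv2.projectPoints(np.array(P,float).reshape(-1,1,3),info["rvec"],info["tvec"],info["camera_matrix"],np.array([info["k1"],0,0,0.]))[0].reshape(-1,2)
def fit(obs,x0):
    """obs: list of (xy_world, xy_local) -> x,y,yaw"""
    W=np.array([o[0] for o in obs]);L=np.array([o[1] for o in obs],float)
    f=lambda p:(np.c_[np.cos(p[2])*L[:,0]-np.sin(p[2])*L[:,1]+p[0],np.sin(p[2])*L[:,0]+np.cos(p[2])*L[:,1]+p[1]]-W).ravel()
    r=least_squares(f,x0);return r.x,r.fun.reshape(-1,2)
def loc(g,w):
    c,s=np.cos(g[2]),np.sin(g[2]);d=np.array(w)-g[:2];return np.array([c*d[0]+s*d[1],-s*d[0]+c*d[1]])
def glob(g,l):
    c,s=np.cos(g[2]),np.sin(g[2]);return np.array(g[:2])+np.array([c*l[0]-s*l[1],s*l[0]+c*l[1]])
E
python3 - <<'E'
from h import *
np.set_printoptions(precision=1,suppress=True)
T=lambda x,y,z:at_z("top",(250+x*.15,140+y*.15),z)
S=lambda x,y,z:at_z("scene",(260+x*.2,180+y*.2),z)
tb=[(T(132,65,15),(75,150)),(T(52,322,15),(-75,150)),(T(652,225,15),(75,-150)),(T(573,482,15),(-75,-150))]
sb=[(S(72,228,15),(75,-150)),(S(183,550,15),(75,150)),(S(440,497,15),(-75,150))]
for n,o in(("top",tb),("scene",sb),("both",tb+sb)):
    g,r=fit(o,[580,80,-.2]);print(n,g[:2],np.degrees(g[2]),r.ravel())
    G=g
t=[T(395,152,60),T(520,208,60),T(440,372,60),T(320,310,60)]
s=[S(130,228,60),S(280,215,60),S(295,290,60),S(137,300,60)]
bt,r=fit(list(zip(t,[(48,36),(48,-36),(-48,-36),(-48,36)])),[*np.mean(t,0),-.3]);print("blk top",bt[:2],np.degrees(bt[2]),r.ravel())
bs,r=fit(list(zip(s,[(48,-36),(-48,-36),(-48,36),(48,36)])),[*np.mean(s,0),-.3]);print("blk scene",bs[:2],np.degrees(bs[2]),r.ravel())
print("handle",T(438,192,105),T(390,312,105), "scene",S(152,195,105),S(268,188,105))
print("tab",T(182,160,105),T(165,245,105),"scene",S(250,350,105),S(325,347,105))
print("local blk",loc(G,bt[:2]),loc(G,bs[:2]))
print("jaw edge",[loc(G,T(*p,50)) for p in((330,140),(260,360))],[loc(G,S(*p,50)) for p in((152,360),(360,325))])
print("tab loc",[loc(G,T(*p,105)) for p in((172,160),(172,245))],loc(G,S(287,350,105)))
E
```

```text
top [575.4  73.2] -18.848089206734368 [-0.4 -1.  -0.   1.9  1.7 -1.  -1.3  0. ]
scene [579.5  81.4] -18.827991069389405 [-0.5 -2.7  1.   1.6 -0.5  1.1]
both [577.1  76.7] -18.75474681097043 [ 1.2  2.7  1.5  5.4  3.7  2.5  0.7  3.3 -2.6 -7.4 -1.5 -3.  -3.1 -3.7]
blk top [573.3  33.8] -27.196055897001614 [ 0.7 -1.1  0.1  0.2  0.5 -0.4 -1.3  1.3]
blk scene [575.4  41.5] -28.079587544022456 [ 0.4 -1.8 -0.5  1.1 -1.1 -0.1  1.2  0.7]
handle [600.8  21.2] [539.8  47.1] scene [601.7  18.8] [540.7  52.7]
tab [621.8 152.2] [577.9 161.5] scene [632.4 167.3] [597.2 188.8]
local blk [ 10.2 -41.9] [  9.6 -33.9]
jaw edge [array([59.9, 23.9]), array([-64.1,  23.6])] [array([63.5, 36.1]), array([-62.2,  40.1])]
tab loc [array([16.5, 90.8]), array([-25.5,  77.1])] [  3.7 109.2]
```

```bash
cat >> h.py <<'E'
from plant import readout
def yaw():  # world angle of tool y, tool pointing down
    w,x,y,z=readout.get_obs()["orientation"];return np.arctan2(w*w-x*x+y*y-z*z,2*(x*y-w*z))
def plan(xyz,ty,n=None,p0=None,a0=None):
    """print rows [x,y,z cm,turn] in calls of 5 to TCP xyz, tool y at world angle ty; tool z down"""
    p=np.array(readout.get_obs()["eef_pos"] if p0 is None else p0);a=yaw() if a0 is None else a0
    d=np.array(xyz,float)-p;da=(ty-a+np.pi)%(2*np.pi)-np.pi
    n=n or int(max(np.ceil(np.linalg.norm(d)/38),np.ceil(abs(da)/.118)))
    n=max(n,1);i=0;print("from",p.round(1),round(a,3),"rows",n)
    while i<n:
        m=min(5,n-i);b=a+da*i/n;Y=np.array([np.cos(b),np.sin(b),0]);X=np.array([-np.sin(b),np.cos(b),0])*-1;X=np.cross(Y,[0,0,-1])
        print([[round(float(v),2) for v in (*(np.array([X@d,Y@d,-d[2]])*k/n/10),-da*k/n)] for k in range(1,m+1)]);i+=m
E
python3 - <<'E'
from h import *
print(yaw()); plan((600,100,300),np.radians(71.2),25)
E
```

```text
-1.1669634123561612
from [ 255.4 -597.7  218.6] -1.167 rows 25
[[2.36, -2.02, -0.33, -0.1], [4.73, -4.05, -0.65, -0.19], [7.09, -6.07, -0.98, -0.29], [9.46, -8.1, -1.3, -0.39], [11.82, -10.12, -1.63, -0.48]]
[[3.03, -0.7, -0.33, -0.1], [6.07, -1.4, -0.65, -0.19], [9.1, -2.09, -0.98, -0.29], [12.13, -2.79, -1.3, -0.39], [15.17, -3.49, -1.63, -0.48]]
[[3.01, 0.79, -0.33, -0.1], [6.02, 1.57, -0.65, -0.19], [9.03, 2.36, -0.98, -0.29], [12.05, 3.15, -1.3, -0.39], [15.06, 3.94, -1.63, -0.48]]
[[2.3, 2.09, -0.33, -0.1], [4.61, 4.19, -0.65, -0.19], [6.91, 6.28, -0.98, -0.29], [9.21, 8.37, -1.3, -0.39], [11.52, 10.47, -1.63, -0.48]]
[[1.07, 2.92, -0.33, -0.1], [2.14, 5.84, -0.65, -0.19], [3.21, 8.77, -0.98, -0.29], [4.28, 11.69, -1.3, -0.39], [5.36, 14.61, -1.63, -0.48]]
```

Request:
{"method": "step_arm", "body": {"commands": [[2.4, -2.0, -0.3, -0.1], [4.7, -4.0, -0.6, -0.19], [7.1, -6.1, -1.0, -0.29], [9.5, -8.1, -1.3, -0.39], [11.8, -10.1, -1.6, -0.48]]}}

```text
time_s: 1.52
eef_pos: [324.9, -457.0, 235.0]
orientation: [0.0, 0.903, 0.43, 0.0]
force: [1.2, -1.1, 0.4]
opening: 93.0
grasp_force: 0.0
```

Request:
{"method": "step_arm", "body": {"commands": [[3.0, -0.7, -0.3, -0.1], [6.1, -1.4, -0.6, -0.19], [9.1, -2.1, -1.0, -0.29], [12.1, -2.8, -1.3, -0.39], [15.2, -3.5, -1.6, -0.48]]}}

```text
time_s: 1.93
eef_pos: [393.9, -317.6, 251.1]
orientation: [0.0, 0.775, 0.632, -0.0]
force: [0.8, -0.6, 0.6]
opening: 92.9
grasp_force: 0.0
```

Request:
{"method": "step_arm", "body": {"commands": [[3.0, 0.8, -0.3, -0.1], [6.0, 1.6, -0.6, -0.19], [9.0, 2.4, -1.0, -0.29], [12.0, 3.1, -1.3, -0.39], [15.1, 3.9, -1.6, -0.48]]}}

```text
time_s: 2.35
eef_pos: [463.1, -177.9, 267.2]
orientation: [0.0, 0.603, 0.798, -0.0]
force: [1.2, 0.1, -0.0]
opening: 93.2
grasp_force: 0.0
```

Request:
{"method": "step_arm", "body": {"commands": [[2.3, 2.1, -0.3, -0.1], [4.6, 4.2, -0.6, -0.19], [6.9, 6.3, -1.0, -0.29], [9.2, 8.4, -1.3, -0.39], [11.5, 10.5, -1.6, -0.48]]}}

```text
time_s: 2.77
eef_pos: [533.4, -38.8, 283.2]
orientation: [0.0, 0.396, 0.918, -0.0]
force: [0.4, 0.2, -0.1]
opening: 92.9
grasp_force: 0.0
```

Request:
{"method": "step_arm", "body": {"commands": [[1.1, 2.9, -0.3, -0.1], [2.1, 5.8, -0.6, -0.19], [3.2, 8.8, -1.0, -0.29], [4.3, 11.7, -1.3, -0.39], [5.4, 14.6, -1.6, -0.48]]}}

```text
time_s: 3.18
eef_pos: [603.1, 100.4, 298.9]
orientation: [0.0, 0.166, 0.986, -0.0]
force: [0.5, -0.4, 0.7]
opening: 92.9
grasp_force: 0.0
```

Request:
{"method": "step_arm", "body": {"commands": [[0, 0, 0, 0], [0, 0, 0, 0]]}}

```text
time_s: 3.35
eef_pos: [602.4, 101.3, 298.5]
orientation: [-0.0, 0.167, 0.986, 0.001]
force: [0.1, -0.1, 0.6]
opening: 93.0
grasp_force: 0.0
```

```bash
python3 - <<'E'
from h import *
import pickle
i=vision.camera_info("wrist");im=vision.get_image("wrist");cv2.imwrite("pics/w1.png",im[...,::-1]);pickle.dump(i,open("w1.pkl","wb"))
o=readout.get_obs();print(o["eef_pos"],np.degrees(yaw()),o["time_s"],o["joint_pos"],o["orientation"],i)
E
```

```text
[602.37705574  99.08466157 298.32561809] 70.62265677441046 3.4 [ 0.21099336  0.57296396 -0.72249692  1.40504093  0.38107398  1.30616133
  0.70130288] [-2.20148487e-04  1.68294531e-01  9.85736622e-01 -4.63098486e-04] {'camera_matrix': array([[340.68285863,   0.        , 322.56537756],
       [  0.        , 340.68285863, 199.29148701],
       [  0.        ,   0.        ,   1.        ]]), 'k1': -0.05704893458250677, 'rvec': array([-2.39571774, -1.70411345, -0.20454072]), 'tvec': array([-292.7131722 , -567.76799524,  340.18696199])}
```

View pics/w1.png

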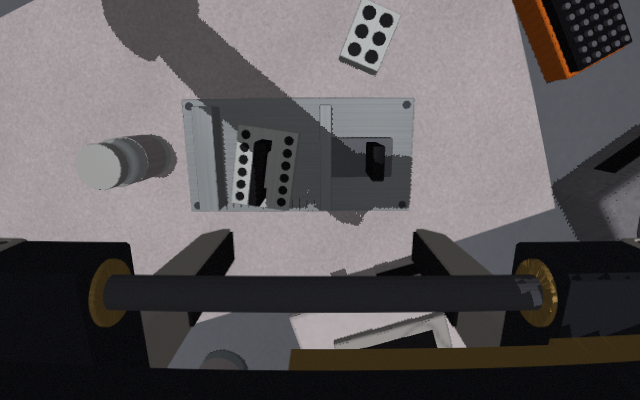

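The wrist view shows the bed corners at (182,99), (415,97), (410,211) and (192,211). The jaw plate is at column 320-331, the tab at about (373,160), and the handle bar at about (262,172).

```bash
python3 - <<'E'
from h import *
import pickle
np.set_printoptions(precision=1,suppress=True)
i=pickle.load(open("w1.pkl","rb"))
W=lambda x,y,z:at_z("wrist",(x,y),z,i)
wb=[(W(182,99,15),(-75,-150)),(W(415,97,15),(-75,150)),(W(410,211,15),(75,150)),(W(192,211,15),(75,-150))]
g,r=fit(wb,[578,77,-.3]);print(g[:2],np.degrees(g[2]),r.ravel())
print("jaw edge",[loc(g,W(*p,50)) for p in((320,106),(320,200))])
for c in [(366,143),(378,143),(384,180),(370,180),(372,160)]: print("tab",loc(g,W(*c,105)))
for c in [(256,140),(270,140),(263,205),(249,205)]: print("handle",loc(g,W(*c,105)))
im=cv2.imread("pics/w1.png");cv2.imwrite("pics/w1c.png",cv2.resize(im[90:220,175:425],(800,416),interpolation=cv2.INTER_CUBIC))
E
```

```text
[579.2  76.2] -18.915191519304525 [-0.2 -0.2  0.7  0.7 -0.9 -0.5  0.4 -0.1]
jaw edge [array([-63.2,  28. ]), array([51. , 27.3])]
tab [-23.8  76.3]
tab [-23.8  88.9]
tab [15.7 96.7]
tab [15.6 81.6]
tab [-5.9 83.1]
handle [-27.5 -38.9]
handle [-27.3 -24.2]
handle [ 42.9 -34.6]
handle [ 42.8 -50. ]
```

View pics/w1c.png

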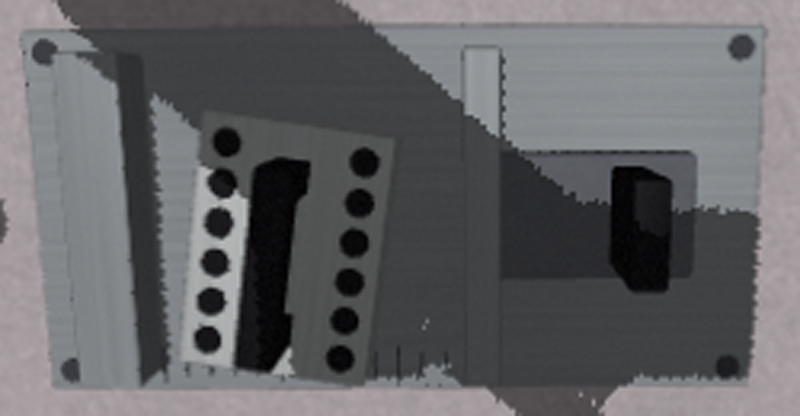

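```bash
python3 - <<'E'
from h import *
import pickle
np.set_printoptions(precision=0,suppress=True)
i=pickle.load(open("w1.pkl","rb"));g=(579.2,76.2,np.radians(-18.9))
R=cv2.Rodrigues(i["rvec"])[0];print("cam",-R.T@i["tvec"],loc(g,(-R.T@i["tvec"])[:2]))
P=lambda x,y,z:(project(i,[*glob(g,(x,y)),z])[0]-[175,90])*3.2
for f in (28,40):
  print(f,"edge",P(-65,f,50),P(65,f,50))
  for z in(105,31): print(z,[P(x,f+65+dy,z) for x,dy in((-20,-7),(-20,7),(20,7),(20,-7))])
print("anvil",P(-65,-100,50),P(65,-100,50),P(-65,-125,50))
E
```

```text
cam [541. 122. 465.] [-51.  31.]
28 edge [464.  46.] [466. 386.]
105 [array([640., 181.]), array([683., 181.]), array([678., 300.]), array([637., 301.])]
31 [array([612., 165.]), array([648., 165.]), array([644., 265.]), array([610., 265.])]
40 edge [497.  46.] [496. 386.]
105 [array([677., 181.]), array([719., 181.]), array([714., 300.]), array([672., 300.])]
31 [array([643., 165.]), array([678., 165.]), array([674., 265.]), array([639., 265.])]
anvil [119.  49.] [144. 387.] [52. 50.]
```

```bash
python3 - <<'E'
from h import *
g=(579.2,76.2,np.radians(-18.9));p=glob(g,(-1,91));print(p)
plan((*p,71),np.radians(71.1),10)
E
```

```text
[607.7303997  162.61768507]
from [602.4  99.1 298.3] 1.233 rows 10
[[0.16, 0.62, 2.27, -0.0], [0.32, 1.23, 4.55, -0.0], [0.48, 1.85, 6.82, -0.0], [0.64, 2.47, 9.09, -0.0], [0.8, 3.09, 11.37, -0.0]]
[[0.16, 0.62, 2.27, -0.0], [0.32, 1.24, 4.55, -0.0], [0.47, 1.85, 6.82, -0.0], [0.63, 2.47, 9.09, -0.0], [0.79, 3.09, 11.37, -0.0]]
```

Request:
{"method": "step_arm", "body": {"commands": [[0.3, 1.2, 1.0, -0.01], [0.6, 2.5, 3.0, -0.01], [1.0, 3.8, 6.0, -0.01], [1.3, 5.0, 9.0, -0.01], [1.6, 6.1, 12.0, -0.01]]}}

```text
time_s: 3.82
eef_pos: [607.3, 161.6, 177.1]
orientation: [0.0, 0.164, 0.986, -0.0]
force: [0.4, -0.4, 0.3]
opening: 92.9
grasp_force: 0.0
```

Request:
{"method": "step_arm", "body": {"commands": [[0, 0, 3.0, 0], [0, 0, 6.0, 0], [0, 0, 9.0, 0], [0, 0, 10.8, 0], [0, 0, 10.8, 0]]}}

```text
time_s: 4.23
eef_pos: [604.2, 159.1, 65.6]
orientation: [-0.004, 0.164, 0.986, -0.003]
force: [-0.3, -0.6, 0.0]
opening: 92.9
grasp_force: 0.0
```

Request:
{"method": "step_arm", "body": {"commands": [[0, 0, 0, 0], [0, 0, 0, 0], [0, 0, 0, 0], [0, 0, 0, 0], [0, 0, 0, 0]], "gripper": 255}}

```text
time_s: 4.65
eef_pos: [608.3, 162.4, 72.1]
orientation: [0.001, 0.163, 0.987, 0.001]
force: [-0.5, 0.1, 0.1]
opening: 64.3
grasp_force: 0.0
```

Request:
{"method": "step_arm", "body": {"commands": [[0, 0, 0, 0], [0, 0, 0, 0], [0, 0, 0, 0], [0, 0, 0, 0], [0, 0, 0, 0]]}}

```text
time_s: 5.07
eef_pos: [607.5, 162.2, 70.7]
orientation: [-0.0, 0.163, 0.987, 0.0]
force: [-1.4, -0.2, 0.3]
opening: 30.7
grasp_force: 0.0
```

Request:
{"method": "step_arm", "body": {"commands": [[0, 0, 0, 0], [0, 0, 0, 0], [0, 0, 0, 0], [0, 0, 0, 0], [0, 0, 0, 0]]}}

```text
time_s: 5.48
eef_pos: [607.8, 163.0, 70.7]
orientation: [0.0, 0.163, 0.987, 0.001]
force: [2.0, 1.5, -1.8]
opening: 13.6
grasp_force: 30.0
```

Request:
{"method": "step_arm", "body": {"commands": [[0, -0.3, 0, 0], [0, -0.7, 0, 0], [0, -1.1, 0, 0], [0, -1.5, 0, 0], [0, -1.8, 0, 0]]}}

```text
time_s: 5.9
eef_pos: [601.4, 144.4, 70.7]
orientation: [-0.0, 0.163, 0.987, -0.0]
force: [1.3, 2.5, -1.5]
opening: 13.7
grasp_force: 30.0
```

Request:
{"method": "step_arm", "body": {"commands": [[0, -0.2, 0, 0], [0, -0.4, 0, 0], [0, -0.6, 0, 0], [0, -0.8, 0, 0], [0, -1.0, 0, 0]]}}

```text
time_s: 6.32
eef_pos: [598.7, 136.3, 70.7]
orientation: [0.0, 0.163, 0.987, 0.001]
force: [2.3, 3.5, -2.5]
opening: 13.6
grasp_force: 30.0
```

Request:
{"method": "step_arm", "body": {"commands": [[0, -0.2, 0, 0], [0, -0.4, 0, 0], [0, -0.6, 0, 0], [0, -0.8, 0, 0], [0, -1.0, 0, 0]]}}

```text
time_s: 6.73
eef_pos: [595.2, 126.2, 70.7]
orientation: [-0.0, 0.163, 0.987, 0.0]
force: [0.7, 3.5, -2.5]
opening: 13.9
grasp_force: 30.0
```

Request:
{"method": "step_arm", "body": {"commands": [[0, -0.2, 0, 0], [0, -0.4, 0, 0], [0, -0.6, 0, 0], [0, -0.8, 0, 0], [0, -1.0, 0, 0]]}}

```text
time_s: 7.15
eef_pos: [592.0, 116.8, 70.7]
orientation: [-0.0, 0.163, 0.987, 0.0]
force: [1.1, 4.5, -2.3]
opening: 13.8
grasp_force: 30.0
```

Request:
{"method": "step_arm", "body": {"commands": [[0, -0.1, 0, 0], [0, -0.2, 0, 0], [0, -0.3, 0, 0], [0, -0.4, 0, 0], [0, -0.5, 0, 0]]}}

```text
time_s: 7.57
eef_pos: [590.4, 112.1, 70.7]
orientation: [-0.0, 0.163, 0.987, 0.0]
force: [2.7, 5.1, -3.0]
opening: 13.7
grasp_force: 30.0
```

Request:
{"method": "step_arm", "body": {"commands": [[0, -0.1, 0, 0], [0, -0.2, 0, 0], [0, -0.2, 0, 0]]}}

```text
time_s: 7.82
eef_pos: [590.0, 111.0, 70.7]
orientation: [0.0, 0.163, 0.987, 0.001]
force: [2.0, 6.0, -4.3]
opening: 13.9
grasp_force: 30.0
```

Request:
{"method": "step_arm", "body": {"commands": [[0, -0.1, 0, 0], [0, -0.1, 0, 0], [0, -0.1, 0, 0]]}}

```text
time_s: 8.07
eef_pos: [590.0, 111.0, 70.7]
orientation: [0.0, 0.163, 0.987, 0.002]
force: [2.9, 7.5, -4.3]
opening: 13.7
grasp_force: 30.0
```

Request:
{"method": "step_arm", "body": {"commands": [[0, -0.1, 0, 0], [0, -0.1, 0, 0], [0, -0.1, 0, 0]]}}

```text
time_s: 8.32
eef_pos: [590.0, 111.0, 70.7]
orientation: [0.001, 0.162, 0.987, 0.003]
force: [3.5, 8.4, -6.3]
opening: 13.9
grasp_force: 30.0
```

Request:
{"method": "step_arm", "body": {"commands": [[0, -0.1, 0, 0], [0, -0.2, 0, 0], [0, -0.2, 0, 0], [0, -0.2, 0, 0], [0, -0.2, 0, 0]]}}

```text
time_s: 8.73
eef_pos: [590.1, 111.0, 70.8]
orientation: [0.001, 0.162, 0.987, 0.004]
force: [4.5, 10.9, -8.9]
opening: 14.0
grasp_force: 30.0
```

Request:
{"method": "step_arm", "body": {"commands": [[0, 0, 0, 0], [0, 0, 0, 0], [0, 0, 0, 0], [0, 0, 0, 0], [0, 0, 0, 0]]}}

```text
time_s: 9.15
eef_pos: [590.0, 111.0, 70.7]
orientation: [0.001, 0.162, 0.987, 0.004]
force: [5.3, 10.8, -8.0]
opening: 13.6
grasp_force: 30.0
```

Request:
{"method": "step_arm", "body": {"commands": [[0, 0, 0, 0], [0, 0, 0, 0], [0, 0, 0, 0], [0, 0, 0, 0], [0, 0, 0, 0]]}}

```text
time_s: 9.57
eef_pos: [590.0, 111.1, 70.8]
orientation: [0.001, 0.162, 0.987, 0.004]
force: [4.8, 10.2, -9.0]
opening: 13.9
grasp_force: 30.0
```

```bash
python3 - <<'E'
from h import *
import pickle
i=vision.camera_info("wrist");im=vision.get_image("wrist");pickle.dump(i,open("w2.pkl","wb"));b=vision.get_image("top")
o=readout.get_obs();print(o["eef_pos"],o["force"],o["ft_torque"],loc((579.2,76.2,np.radians(-18.9)),o["eef_pos"][:2]))
B=cv2.resize(b[140:230,250:370],(480,360),interpolation=cv2.INTER_CUBIC)
out=np.zeros((580,800,3),np.uint8);out[:200,:320]=cv2.resize(im,(320,200));out[:360,320:]=B;cv2.imwrite("pics/w2.png",out[...,::-1]);cv2.imwrite("pics/w2full.png",im[...,::-1])
E
```

```text
[590.04025592 111.04480756  70.73767651] [ 5.02754011 10.75513789 -8.22223307] [ 2.11753593 -1.18634443 -0.05361424] [-1.03103269 36.47750997]
```

View pics/w2full.png

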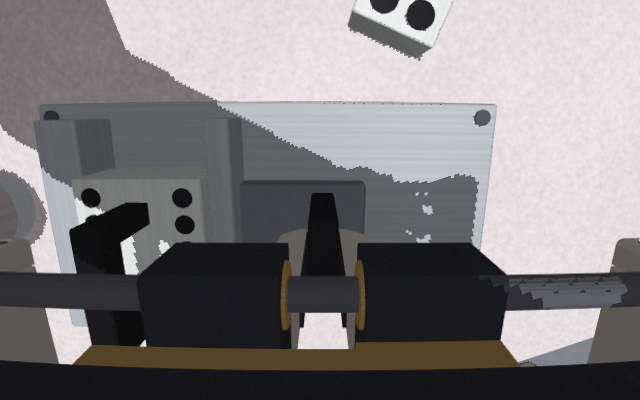

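The jaw stopped at face y ≈ -28.5, which is a 72 mm gap, so the block is square. It has been pressed at about 11 N for over a second, and the picture shows the block aligned with the anvil. Next I open the jaw.

Request:
{"method": "step_arm", "body": {"commands": [[0, 0.5, 0, 0], [0, 1.2, 0, 0], [0, 2.2, 0, 0], [0, 3.3, 0, 0], [0, 4.4, 0, 0]]}}

```text
time_s: 10.08
eef_pos: [602.5, 147.4, 70.7]
orientation: [-0.0, 0.164, 0.987, -0.001]
force: [-2.8, -1.6, 2.3]
opening: 13.9
grasp_force: 30.0
```

Request:
{"method": "step_arm", "body": {"commands": [[0, 0.9, 0, 0], [0, 1.5, 0, 0], [0, 1.9, 0, 0], [0, 2.1, 0, 0], [0, 2.1, 0, 0]]}}

```text
time_s: 10.5
eef_pos: [609.8, 168.8, 70.7]
orientation: [0.0, 0.163, 0.987, 0.001]
force: [-0.5, 0.8, 0.9]
opening: 13.8
grasp_force: 30.0
```

Request:
{"method": "step_arm", "body": {"commands": [[0, 0, 0, 0], [0, 0, 0, 0], [0, 0, 0, 0], [0, 0, 0, 0], [0, 0, 0, 0]], "gripper": 80}}

```text
time_s: 10.92
eef_pos: [609.7, 167.7, 70.7]
orientation: [0.0, 0.163, 0.987, 0.0]
force: [0.0, -0.6, 0.4]
opening: 42.6
grasp_force: 0.0
```

Request:
{"method": "step_arm", "body": {"commands": [[0, 0, -1.0, 0], [0, 0, -3.0, 0], [0, 0, -6.0, 0], [0, 0, -9.0, 0], [0, 0, -11.0, 0]]}}

```text
time_s: 11.33
eef_pos: [610.4, 168.8, 184.5]
orientation: [0.002, 0.163, 0.987, 0.001]
force: [0.0, 1.0, 0.9]
opening: 63.9
grasp_force: 0.0
```

Request:
{"method": "step_arm", "body": {"commands": [[-0.2, -2.0, 0, 0], [-0.4, -5.0, 0, 0], [-0.6, -8.0, 0, 0], [-0.8, -10.0, 0, 0], [-0.8, -10.0, 0, 0]]}}

```text
time_s: 11.75
eef_pos: [584.7, 63.8, 181.0]
orientation: [0.0, 0.167, 0.986, -0.003]
force: [0.1, -1.0, -0.3]
opening: 64.0
grasp_force: 0.0
```

Request:
{"method": "step_arm", "body": {"commands": [[0, 0, 0, 0], [0, 0, 0, 0]]}}

```text
time_s: 11.92
eef_pos: [585.1, 72.1, 181.5]
orientation: [0.001, 0.163, 0.987, 0.001]
force: [0.0, 0.2, -0.5]
opening: 63.5
grasp_force: 0.0
```

```bash
python3 - <<'E'
from h import *
import pickle
i=vision.camera_info("wrist");im=vision.get_image("wrist");pickle.dump(i,open("w3.pkl","wb"))
o=readout.get_obs();print(o["eef_pos"],np.degrees(yaw()),o["opening"],o["time_s"],loc((579.2,76.2,np.radians(-18.9)),o["eef_pos"][:2]))
cv2.imwrite("pics/w3.png",im[...,::-1])
E
```

```text
[585.04661638  72.71123904 181.38304096] 71.35201030547032 63.81693693606537 11.9667 [ 6.6614686  -1.40684478]
```

View pics/w3.png

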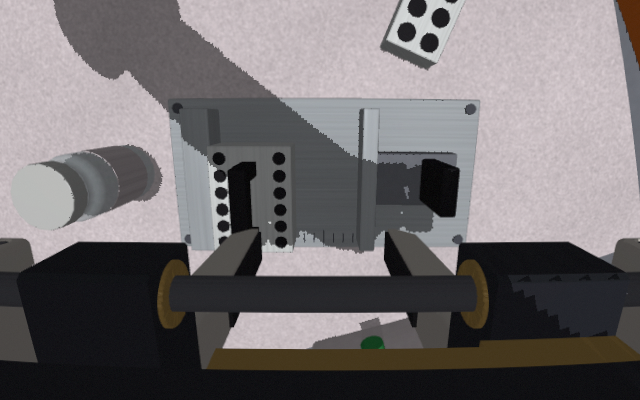

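The block is now square against the anvil. Its back top corners are at about (210,147) and (292,147), and the jaw is open to column 359.

```bash
python3 - <<'E'
from h import *
import pickle
np.set_printoptions(precision=1,suppress=True)
i=pickle.load(open("w3.pkl","rb"));g=(579.2,76.2,np.radians(-18.9))
W=lambda x,y,z:loc(g,at_z("wrist",(x,y),z,i))
for n,p in dict(c1=(210,147,60),c2=(291.5,147,60),near=(294,251,60),h1=(232,163,105),h2=(257,163,105),b1=(170,98,15),b2=(480,99,15),jaw=(359,109,50)).items():print(n,W(*p))
p=glob(g,(9,-64));print(p)
E
```

```text
c1 [-32.6 -97.6]
c2 [-32.6 -28.7]
near [ 60.8 -28. ]
h1 [-25.1 -67.7]
h2 [-25.1 -49.6]
b1 [ -75.2 -148. ]
b2 [-75.6 147.6]
jaw [-64.1  28.2]
[567.   12.7]
```

Request:
{"method": "step_arm", "body": {"commands": [[-0.1, -1.5, 0.5, 0], [-0.3, -3.5, 1.0, 0], [-0.6, -5.5, 2.0, 0], [-0.6, -6.2, 3.0, 0], [-0.6, -6.2, 4.0, 0]]}}

```text
time_s: 12.38
eef_pos: [570.5, 9.0, 139.9]
orientation: [-0.0, 0.164, 0.986, -0.0]
force: [-0.2, 1.0, -0.2]
opening: 63.7
grasp_force: 0.0
```

Request:
{"method": "step_arm", "body": {"commands": [[0, 0, 2.0, 0], [0, 0, 4.0, 0], [0, 0, 5.5, 0], [0, 0, 6.2, 0], [0, 0, 6.3, 0]]}}

```text
time_s: 12.8
eef_pos: [569.7, 12.1, 76.0]
orientation: [-0.002, 0.162, 0.987, 0.0]
force: [0.1, 1.1, 0.4]
opening: 63.6
grasp_force: 0.0
```

Request:
{"method": "step_arm", "body": {"commands": [[0, 0, 0, 0], [0, 0, 0, 0], [0, 0, 0, 0], [0, 0, 0, 0], [0, 0, 0, 0]], "gripper": 255}}

```text
time_s: 13.22
eef_pos: [571.0, 10.0, 78.4]
orientation: [0.001, 0.163, 0.987, 0.0]
force: [0.8, 0.1, -0.5]
opening: 35.1
grasp_force: 0.0
```

Request:
{"method": "step_arm", "body": {"commands": [[0, 0, 0, 0], [0, 0, 0, 0], [0, 0, 0, 0], [0, 0, 0, 0], [0, 0, 0, 0]]}}

```text
time_s: 13.63
eef_pos: [570.9, 10.9, 77.9]
orientation: [0.0, 0.163, 0.987, 0.001]
force: [1.2, 1.8, 0.4]
opening: 13.7
grasp_force: 30.0
```

Gripped. I move it a little toward the gap's middle while lifting straight up, then check.

Request:
{"method": "step_arm", "body": {"commands": [[0, 0, 0, 0], [0, 0, -0.3, 0], [0, 0.3, -0.9, 0], [0, 0.6, -1.8, 0], [0, 1.0, -3.0, 0]]}}

```text
time_s: 14.05
eef_pos: [572.3, 18.0, 107.1]
orientation: [-0.002, 0.164, 0.987, -0.002]
force: [0.1, -0.6, -4.1]
opening: 14.2
grasp_force: 30.0
```

Request:
{"method": "step_arm", "body": {"commands": [[0.3, 0.5, -1.0, 0], [0.7, 0.9, -1.8, 0], [1.1, 1.3, -2.3, 0], [1.3, 1.6, -2.5, 0], [1.3, 1.6, -2.5, 0]]}}

```text
time_s: 14.47
eef_pos: [566.1, 40.3, 133.3]
orientation: [0.0, 0.162, 0.987, 0.0]
force: [-0.9, 1.2, -4.0]
opening: 14.1
grasp_force: 30.0
```

```bash
python3 - <<'E'
from h import *
g=(579.2,76.2,np.radians(-18.9))
o=readout.get_obs();print(o["eef_pos"],np.degrees(yaw()),o["force"],o["ft_torque"],o["joint_pos"],loc(g,o["eef_pos"][:2]))
E
```

```text
[566.14751421  40.34655671 133.34998126] 71.34508834801711 [-0.8510111   1.18947217 -3.98627749] [ 0.09755542 -0.17541242  0.04477137] [ 0.30057502  0.66723413 -0.66468695  1.75706803  0.50994392  0.89600664
  0.65809491] [ -0.73521092 -38.14834526]
```

Request:
{"method": "step_arm", "body": {"commands": [[0, 0, 0, 0.06], [0, 0, 0, 0.16], [0, 0, 0, 0.27], [0, 0, 0, 0.38], [0, 0, 0, 0.49]]}}

```text
time_s: 14.88
eef_pos: [566.0, 38.3, 131.9]
orientation: [-0.001, 0.4, 0.916, -0.001]
force: [0.4, -0.7, -4.4]
opening: 13.6
grasp_force: 30.0
```

Request:
{"method": "step_arm", "body": {"commands": [[0, 0, 0, 0.11], [0, 0, 0, 0.22], [0, 0, 0, 0.33], [0, 0, 0, 0.44], [0, 0, 0, 0.55]]}}

```text
time_s: 15.3
eef_pos: [566.0, 38.5, 132.0]
orientation: [-0.001, 0.634, 0.773, -0.001]
force: [0.3, -0.4, -5.2]
opening: 14.7
grasp_force: 30.0
```

Request:
{"method": "step_arm", "body": {"commands": [[0, 0, 0, 0.11], [0, 0, 0, 0.22], [0, 0, 0, 0.33], [0, 0, 0, 0.44], [0, 0, 0, 0.5]]}}

```text
time_s: 15.72
eef_pos: [566.0, 38.8, 132.0]
orientation: [-0.0, 0.805, 0.593, -0.001]
force: [-0.5, -0.3, -3.8]
opening: 13.8
grasp_force: 30.0
```

Request:
{"method": "step_arm", "body": {"commands": [[0, 0, 0, 0.031], [0, 0, 0, 0.031], [0, 0, 0, 0.031], [0, 0, 0, 0.031]]}}

```text
time_s: 16.05
eef_pos: [566.4, 38.8, 132.4]
orientation: [-0.0, 0.813, 0.583, -0.0]
force: [0.1, 0.1, -4.5]
opening: 13.8
grasp_force: 30.0
```

```bash
python3 - <<'E'
from h import *
import pickle
g=(579.2,76.2,np.radians(-18.9))
i=vision.camera_info("wrist");im=vision.get_image("wrist");pickle.dump(i,open("w4.pkl","wb"));b=vision.get_image("top");s=vision.get_image("scene")
o=readout.get_obs();print(o["eef_pos"],np.degrees(yaw()),o["force"],o["ft_torque"],o["joint_pos"],loc(g,o["eef_pos"][:2]))
out=np.zeros((600,800,3),np.uint8)
out[:300,:400]=cv2.resize(s[185:290,260:400],(400,300),interpolation=3);out[:300,400:]=cv2.resize(b[140:230,250:370],(400,300),interpolation=3);out[300:550,:400]=cv2.resize(im,(400,250))
cv2.imwrite("pics/w4.png",out[...,::-1]);cv2.imwrite("pics/w4f.png",im[...,::-1])
E
```

```text
[566.62239889  38.70871594 132.60725946] -18.769134811873837 [-0.95447498 -0.01598742 -4.45669594] [-1.16212719e-01 -7.85890651e-02  1.24328575e-05] [ 0.0367517   0.59473634 -0.22375731  1.76478771  0.17367258  0.80143398
 -0.59860421] [  0.24459568 -39.54405901]
```

View pics/w4.png

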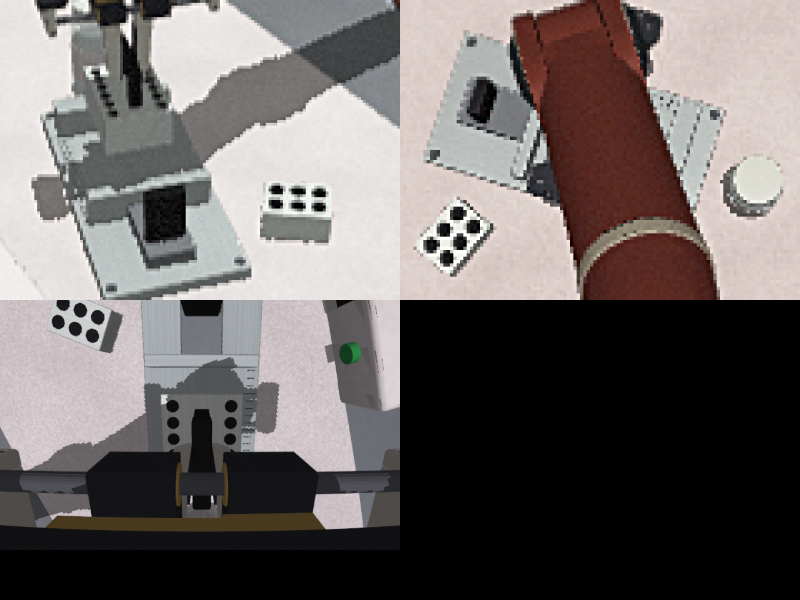

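The block hangs level and square to the gauge, with the far end edge of its top at about row 149 in the wrist image. I check clearance to the jaw and anvil before lowering.

```bash
python3 - <<'E'
from h import *
import pickle
np.set_printoptions(precision=1,suppress=True)
i=pickle.load(open("w4.pkl","rb"));g=(579.2,76.2,np.radians(-18.9))
W=lambda x,y,z:loc(g,at_z("wrist",(x,y),z,i))
im=cv2.imread("pics/w4f.png",0).astype(int)
print("col310",im[80:170:1,300].tolist())
print("row158",im[158,240:410:1].tolist())
print(W(325,149,114.4),W(258,149,114.4),W(390,149,114.4),"jaw",W(300,106,50))
E
```

```text
col310 [120, 121, 120, 119, 120, 119, 122, 117, 147, 179, 178, 179, 178, 177, 178, 175, 175, 176, 178, 177, 177, 177, 177, 177, 177, 159, 123, 81, 150, 163, 162, 162, 161, 162, 161, 162, 162, 161, 161, 161, 161, 162, 88, 98, 83, 82, 82, 82, 82, 82, 81, 81, 83, 82, 83, 82, 83, 83, 82, 82, 81, 82, 82, 82, 84, 85, 82, 83, 84, 84, 88, 101, 103, 108, 108, 109, 108, 107, 109, 110, 107, 108, 108, 108, 108, 107, 108, 108, 107, 108]
row158 [86, 85, 84, 84, 84, 86, 85, 85, 84, 86, 86, 85, 85, 84, 85, 85, 82, 174, 204, 218, 220, 220, 220, 221, 223, 143, 105, 103, 101, 101, 101, 100, 102, 105, 105, 106, 104, 105, 106, 107, 108, 110, 107, 108, 107, 108, 107, 107, 105, 104, 105, 106, 107, 108, 107, 108, 107, 107, 107, 107, 109, 108, 107, 107, 104, 105, 105, 106, 106, 107, 105, 104, 103, 105, 105, 106, 107, 107, 107, 106, 107, 108, 108, 107, 107, 106, 108, 107, 108, 107, 104, 106, 105, 106, 108, 108, 107, 107, 107, 105, 105, 103, 102, 105, 106, 103, 105, 106, 105, 107, 105, 104, 106, 106, 104, 105, 107, 106, 106, 104, 106, 106, 109, 107, 105, 105, 103, 106, 106, 106, 106, 106, 104, 104, 104, 104, 104, 104, 105, 106, 107, 106, 105, 104, 106, 106, 105, 102, 96, 80, 85, 85, 85, 85, 86, 87, 87, 85, 87, 86, 112, 164, 149, 87, 82, 84, 84, 116, 165, 164]
[1.7 7.8] [-34.5   7.7] [36.7  8. ] jaw [-15.7  32.1]
```

Request:
{"method": "step_arm", "body": {"commands": [[0, 0, 0.8, 0], [0, 0, 1.8, 0], [0, 0, 2.8, 0], [0, 0, 3.8, 0], [0, 0, 4.4, 0]]}}

```text
time_s: 16.62
eef_pos: [565.5, 38.6, 86.5]
orientation: [-0.001, 0.813, 0.582, -0.001]
force: [-1.3, -0.1, -4.8]
opening: 13.4
grasp_force: 30.0
```

Request:
{"method": "step_arm", "body": {"commands": [[0, 0, 0.3, 0], [0, 0, 0.6, 0], [0, 0, 0.8, 0], [0, 0, 1.0, 0], [0, 0, 1.1, 0]]}}

```text
time_s: 17.03
eef_pos: [567.0, 38.9, 77.9]
orientation: [0.0, 0.813, 0.582, 0.0]
force: [-1.1, 0.5, 3.1]
opening: 13.3
grasp_force: 30.0
```

Request:
{"method": "step_arm", "body": {"commands": [[0, 0, 0, 0], [0, 0, 0, 0], [0, 0, 0, 0]]}}

```text
time_s: 17.28
eef_pos: [566.8, 38.8, 77.9]
orientation: [0.0, 0.813, 0.582, 0.0]
force: [-0.6, 0.2, -4.8]
opening: 13.7
grasp_force: 30.0
```

Request:
{"method": "step_arm", "body": {"commands": [[0, 0, 0.05, 0], [0, 0, 0.1, 0], [0, 0, 0.1, 0], [0, 0, 0.1, 0]]}}

```text
time_s: 17.62
eef_pos: [566.9, 38.8, 77.8]
orientation: [0.0, 0.813, 0.582, 0.0]
force: [-2.6, -0.0, 5.8]
opening: 13.9
grasp_force: 30.0
```

Request:
{"method": "step_arm", "body": {"commands": [[0, 0, -0.05, 0], [0, 0, -0.05, 0], [0, 0, -0.05, 0], [0, 0, -0.05, 0], [0, 0, -0.05, 0]], "gripper": 80}}

```text
time_s: 18.03
eef_pos: [566.9, 38.9, 77.1]
orientation: [0.0, 0.813, 0.582, 0.0]
force: [0.0, -0.6, 0.6]
opening: 42.4
grasp_force: 0.0
```

Request:
{"method": "step_arm", "body": {"commands": [[0, 0, -1.0, 0], [0, 0, -3.5, 0], [0, 0, -6.5, 0], [0, 0, -9.5, 0], [0, 0, -11.0, 0]]}}

```text
time_s: 18.45
eef_pos: [568.6, 39.3, 191.6]
orientation: [0.001, 0.813, 0.582, 0.003]
force: [0.3, 0.8, 0.1]
opening: 64.2
grasp_force: 0.0
```

```bash
python3 - <<'E'
from h import *
plan((609.7,167.9,189),np.radians(71.1),15)
E
```

```text
from [568.6  39.3 191.6] -0.328 rows 15
[[0.9, -0.02, 0.02, -0.1], [1.8, -0.03, 0.03, -0.21], [2.7, -0.05, 0.05, -0.31], [3.6, -0.07, 0.07, -0.42], [4.5, -0.08, 0.09, -0.52]]
[[0.79, 0.44, 0.02, -0.1], [1.58, 0.87, 0.03, -0.21], [2.36, 1.31, 0.05, -0.31], [3.15, 1.74, 0.07, -0.42], [3.94, 2.18, 0.09, -0.52]]
[[0.47, 0.77, 0.02, -0.1], [0.93, 1.54, 0.03, -0.21], [1.4, 2.31, 0.05, -0.31], [1.86, 3.08, 0.07, -0.42], [2.33, 3.85, 0.09, -0.52]]
```

Request:
{"method": "step_arm", "body": {"commands": [[0.9, 0, 0, -0.1], [1.8, 0, 0, -0.21], [2.7, 0, 0, -0.31], [3.6, -0.1, 0, -0.42], [4.5, -0.1, 0, -0.52]]}}

```text
time_s: 18.87
eef_pos: [580.3, 82.1, 188.0]
orientation: [0.0, 0.634, 0.773, 0.0]
force: [0.1, -1.3, -0.6]
opening: 63.7
grasp_force: 0.0
```

Request:
{"method": "step_arm", "body": {"commands": [[0.8, 0.4, 0, -0.1], [1.6, 0.9, 0, -0.21], [2.4, 1.3, 0, -0.31], [3.2, 1.7, 0, -0.42], [3.9, 2.2, 0, -0.52]]}}

```text
time_s: 19.28
eef_pos: [594.4, 124.7, 188.0]
orientation: [0.0, 0.414, 0.91, 0.0]
force: [0.9, -0.5, 0.5]
opening: 63.8
grasp_force: 0.0
```

Request:
{"method": "step_arm", "body": {"commands": [[0.5, 0.8, 0, -0.1], [0.9, 1.5, 0, -0.21], [1.4, 2.3, 0, -0.31], [1.9, 3.1, 0, -0.42], [2.3, 3.9, 0, -0.53]]}}

```text
time_s: 19.7
eef_pos: [609.0, 167.4, 188.0]
orientation: [0.0, 0.161, 0.987, -0.0]
force: [0.3, 1.3, 0.5]
opening: 63.6
grasp_force: 0.0
```

Request:
{"method": "step_arm", "body": {"commands": [[0, 0, 0, 0], [0, 0, 0, 0], [0, 0, 0, 0]]}}

```text
time_s: 19.95
eef_pos: [608.8, 166.2, 187.4]
orientation: [0.0, 0.165, 0.986, -0.0]
force: [0.1, -1.3, -0.6]
opening: 64.0
grasp_force: 0.0
```

```bash
python3 - <<'E'
from h import *
import pickle
i=vision.camera_info("wrist");im=vision.get_image("wrist");pickle.dump(i,open("w5.pkl","wb"));cv2.imwrite("pics/w5.png",im[...,::-1])
plan((609.7,167.9,71),np.radians(71.1),5)
E
```

```text
from [608.9 166.1 187.4] 1.239 rows 5
[[-0.0, 0.04, 2.33, -0.0], [-0.01, 0.08, 4.65, -0.0], [-0.01, 0.12, 6.98, -0.0], [-0.02, 0.16, 9.31, -0.0], [-0.02, 0.2, 11.64, -0.0]]
```

View pics/w5.png

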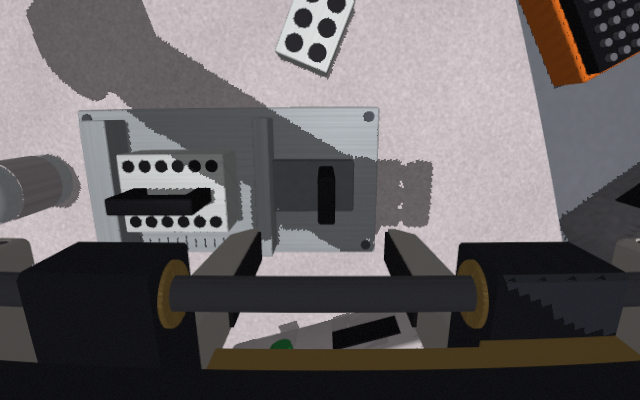

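The block stands flat and square with its ends facing anvil and jaw, and the tab is centred between the fingers. I pinch it and close.

Request:
{"method": "step_arm", "body": {"commands": [[0, 0.1, 2.0, 0], [0, 0.2, 5.0, 0], [0, 0.2, 8.0, 0], [0, 0.2, 10.5, 0], [0, 0.2, 11.6, 0]]}}

```text
time_s: 20.42
eef_pos: [607.5, 166.8, 67.8]
orientation: [-0.002, 0.165, 0.986, -0.002]
force: [-0.3, -0.1, -0.6]
opening: 64.0
grasp_force: 0.0
```

Request:
{"method": "step_arm", "body": {"commands": [[0, 0, 0, 0], [0, 0, 0, 0], [0, 0, 0, 0], [0, 0, 0, 0], [0, 0, 0, 0]], "gripper": 255}}

```text
time_s: 20.83
eef_pos: [610.5, 169.4, 72.9]
orientation: [0.001, 0.164, 0.986, 0.001]
force: [0.0, -0.0, -0.6]
opening: 34.8
grasp_force: 0.0
```

Request:
{"method": "step_arm", "body": {"commands": [[0, 0, 0, 0], [0, 0, 0, 0], [0, 0, 0, 0], [0, 0, 0, 0], [0, 0, 0, 0]]}}

```text
time_s: 21.25
eef_pos: [609.6, 169.0, 71.5]
orientation: [0.0, 0.164, 0.987, 0.0]
force: [-1.0, -0.5, 2.6]
opening: 14.0
grasp_force: 30.0
```

Request:
{"method": "step_arm", "body": {"commands": [[0, -0.2, 0, 0], [0, -0.5, 0, 0], [0, -0.8, 0, 0], [0, -1.1, 0, 0], [0, -1.4, 0, 0]]}}

```text
time_s: 21.67
eef_pos: [605.2, 156.0, 71.6]
orientation: [0.0, 0.164, 0.987, 0.001]
force: [-0.3, 1.8, 1.5]
opening: 13.5
grasp_force: 30.0
```

Request:
{"method": "step_arm", "body": {"commands": [[0, -0.2, 0, 0], [0, -0.4, 0, 0], [0, -0.6, 0, 0], [0, -0.8, 0, 0], [0, -1.0, 0, 0]]}}

```text
time_s: 22.08
eef_pos: [601.9, 146.4, 71.5]
orientation: [0.0, 0.164, 0.987, 0.0]
force: [1.1, 2.6, 4.2]
opening: 13.8
grasp_force: 30.0
```

Request:
{"method": "step_arm", "body": {"commands": [[0, -0.15, 0, 0], [0, -0.3, 0, 0], [0, -0.45, 0, 0], [0, -0.6, 0, 0], [0, -0.75, 0, 0]]}}

```text
time_s: 22.5
eef_pos: [599.7, 139.9, 71.5]
orientation: [0.0, 0.163, 0.987, 0.001]
force: [2.0, 4.6, 3.3]
opening: 13.7
grasp_force: 30.0
```

Request:
{"method": "step_arm", "body": {"commands": [[0, -0.1, 0, 0], [0, -0.2, 0, 0], [0, -0.3, 0, 0], [0, -0.4, 0, 0], [0, -0.5, 0, 0]]}}

```text
time_s: 22.92
eef_pos: [598.0, 134.8, 71.5]
orientation: [0.0, 0.164, 0.987, 0.0]
force: [1.3, 4.8, 4.2]
opening: 13.6
grasp_force: 30.0
```

Request:
{"method": "step_arm", "body": {"commands": [[0, -0.1, 0, 0], [0, -0.2, 0, 0], [0, -0.2, 0, 0]]}}

```text
time_s: 23.17
eef_pos: [597.6, 133.8, 71.5]
orientation: [0.001, 0.163, 0.987, 0.001]
force: [2.7, 5.9, 3.8]
opening: 13.9
grasp_force: 30.0
```

Request:
{"method": "step_arm", "body": {"commands": [[0, -0.1, 0, 0], [0, -0.2, 0, 0], [0, -0.3, 0, 0], [0, -0.4, 0, 0], [0, -0.4, 0, 0]]}}

```text
time_s: 23.58
eef_pos: [597.6, 133.8, 71.5]
orientation: [0.002, 0.163, 0.987, 0.005]
force: [6.4, 11.6, -1.7]
opening: 14.1
grasp_force: 30.1
```

Request:
{"method": "step_arm", "body": {"commands": [[0, 0, 0, 0], [0, 0, 0, 0], [0, 0, 0, 0], [0, 0, 0, 0], [0, 0, 0, 0]]}}

```text
time_s: 24.0
eef_pos: [597.6, 133.8, 71.5]
orientation: [0.002, 0.162, 0.987, 0.005]
force: [6.4, 10.8, -1.2]
opening: 13.8
grasp_force: 30.1
```

Request:
{"method": "step_arm", "body": {"commands": [[0, 0, 0, 0], [0, 0, 0, 0], [0, 0, 0, 0], [0, 0, 0, 0], [0, 0, 0, 0]]}}

```text
time_s: 24.42
eef_pos: [597.6, 133.8, 71.6]
orientation: [0.002, 0.162, 0.987, 0.005]
force: [5.5, 11.6, -2.0]
opening: 13.8
grasp_force: 30.1
```

Request:
{"method": "step_arm", "body": {"commands": [[0, 0, 0, 0], [0, 0, 0, 0], [0, 0, 0, 0], [0, 0, 0, 0], [0, 0, 0, 0]]}}

```text
time_s: 24.83
eef_pos: [597.6, 133.8, 71.5]
orientation: [0.002, 0.162, 0.987, 0.005]
force: [6.4, 10.9, -0.9]
opening: 14.0
grasp_force: 30.1
```

Request:
{"method": "step_arm", "body": {"commands": [[0, 0.1, 0, 0], [0, 0.2, 0, 0], [0, 0.3, 0, 0], [0, 0.3, 0, 0]]}}

```text
time_s: 25.17
eef_pos: [597.6, 133.8, 71.5]
orientation: [0.001, 0.163, 0.987, 0.002]
force: [2.9, 7.1, 2.9]
opening: 13.7
grasp_force: 30.0
```

Request:
{"method": "step_arm", "body": {"commands": [[0, 0, 0, 0], [0, 0, 0, 0], [0, 0, 0, 0], [0, 0, 0, 0], [0, 0, 0, 0]], "gripper": 80}}

```text
time_s: 25.58
eef_pos: [595.5, 129.1, 70.0]
orientation: [-0.001, 0.164, 0.986, -0.002]
force: [0.1, -0.2, 0.1]
opening: 42.6
grasp_force: 0.0
```

Request:
{"method": "step_arm", "body": {"commands": [[0, 0, 0, 0], [0, 0, 0, 0], [0, 0, -2.0, 0], [0, 0, -5.0, 0], [0, 0, -8.0, 0]]}}

```text
time_s: 26.0
eef_pos: [595.7, 130.9, 151.1]
orientation: [-0.002, 0.164, 0.987, -0.001]
force: [0.1, 0.2, -0.0]
opening: 63.7
grasp_force: 0.0
```

Request:
{"method": "step_arm", "body": {"commands": [[0, 0, -3.0, 0], [0, 0, -6.0, 0], [0, 0, -8.0, 0], [0, 0, -8.0, 0], [0, 0, -8.0, 0]]}}

```text
time_s: 26.42
eef_pos: [597.0, 131.6, 232.0]
orientation: [0.001, 0.164, 0.987, 0.0]
force: [-0.1, -0.9, -0.2]
opening: 64.1
grasp_force: 0.0
```

```bash
python3 - <<'E'
from h import *
import pickle
i=vision.camera_info("wrist");im=vision.get_image("wrist");pickle.dump(i,open("w6.pkl","wb"));cv2.imwrite("pics/w6.png",im[...,::-1])
o=readout.get_obs();print(o["eef_pos"],o["force"],o["time_s"])
E
```

```text
[596.20763703 131.0406905  230.47344776] [ 0.2731364  -0.09727663 -0.05325255] 26.4667
```

View pics/w6.png

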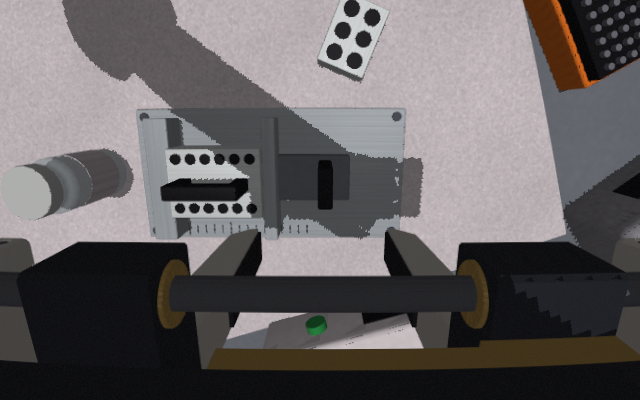

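The block sits square between the anvil and the shut jaw, its ends against both faces. The gripper is clear and the bystanders are undisturbed.

```bash
python3 -c "
from plant import finish_job
print(finish_job())"
```

```text
the job is handed in; nothing more can be done
None
```

The block was gauged across its narrow way and then its long way. It was left with the jaw shut on it, square against the anvil, and the job was handed in at about 26.5 s with the arm clear.

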